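Clip the pocket magnifier onto the bench snap hook

TASK

Take the pocket magnifier with the steel ring out of the slotted rack and clip it on the snap hook of the bench stand: push its ring against the sprung gate until it passes inside and the gate snaps shut behind it. Then give it a light tug back of about 7 N to feel that the closed gate holds it, and let go so that it hangs from the hook. Never push or pull hard on the hook (stay under about 12 N), and leave the other two cases in the rack.

Things in the scene. Friction and masses are not known exactly. Their poses are not given: they have to be found in the camera images.
- tab (a point): Where to grip the magnifier: centre of its thumb tab, 60 mm above the case's underside, 20 mm behind the case's middle. The tab is upright, 10 mm thick (y), 22 mm long (x), and rises from the case's back end to 74 mm above the underside. x points from tab to ring, y across the thickness, z up.
- ring (a point): Centre of the magnifier's upright steel ring, 37 mm ahead (+x) of the tab point and 2 mm higher. The ring lies in the x-z plane: mean radius 15 mm, wire 4 mm thick, so 34 mm outside and a 26 mm hole. Axes as for the tab.
- magnifier: Pocket magnifier, one rigid flat piece, about 70 g: black case 62 mm long (x), 10 mm thick (y), 44 mm high (z), with a thumb tab on top at the back and a steel ring on top at the front (+x). Origin: middle of the case's underside. Stands upright in one of the rack's three slots.
- hook_mouth (a point): Point on the stand, nominally on the shut gate's centre line near its free end, 140 mm above the bench. x points into the hook (the way to push), y to the nose, z up; the ring must stand in this x-z plane. The hook's shank is clamped up to 9 mm nearer or farther along x, differently each time and not measured: feel for it. A hard stop, the loop's end bar, is 27 mm inside the gate line.
- gate (a joint): Angle (rad) of the hook's sprung gate: 0 shut, grows inward to 1.25, never outward. A 4.4 mm bar along y through the mouth point (give or take the 9 mm), hinged at y = -21 mm, free end at y = 6 mm. About 3 N starts it, up to 6 N until the ring's front slips past its free end, 18 to 22 mm inside; then it snaps shut through the ring's hole.
- hook_stand: Fixed bench stand with the snap hook; origin under its post, 62 mm beyond the mouth point. Round foot 92 mm wide, 14 mm high; post 14 mm thick, 150 mm high. The hook is a flat level steel loop of 6 mm bar, 48 mm wide (y), its end bar towards the post, its open side (-x) closed by the gate; the nose, on the +y side, is where the gate's free end rests.
- rack: Fixed white plastic rack 90 x 180 mm, 30 mm high, origin at the centre of its underside. Three slots along its x, 60 mm apart in y, 22 mm deep, 13.5 mm wide.
- slide_case_mid (a point): Middle of a white slide case, 60 x 10 mm, 70 mm high, standing in another slot of the rack. Leave it.
- lens_case_mid (a point): Middle of a black lens case, 62 x 10 mm, 68 mm high, with a tab but no ring, standing in another slot of the rack. Leave it.

How it is judged (in metres and radians):
On the way, in this order (a step that is already met when the one before it is completed fails the run):
1. the ring has passed the gate, which has snapped shut through it (value of joint gate below 0.12 rad and x of ring in the frame of hook_mouth between -0.0075 and 0.024 m and y of ring in the frame of hook_mouth between -0.022 and 0.006 m and z of ring in the frame of hook_mouth between -0.0125 and 0.0125 m), for 0.05 s.
2. the held ring is pulled back with more than 4 N against the closed gate from inside (value of joint gate below 0.12 rad and contact force between magnifier and hook_stand above 4 N and contact force between the fingers and magnifier above 1 N and x of ring in the frame of hook_mouth between -0.024 and -0.0005 m), for 0.1 s.
At the end, for the whole second after the job is handed in: The released magnifier hangs by its ring from the snap hook, at most swinging lightly (under 0.4 m/s): gate shut (below 0.12 rad), ring centre from 16 mm below to 4 mm above the mouth point and within the loop's outline (x from -26 to 40 mm, y from -30 to 16 mm of the mouth point) (value of joint gate below 0.12 rad and x of ring in the frame of hook_mouth between -0.026 and 0.04 m and y of ring in the frame of hook_mouth between -0.03 and 0.016 m and z of ring in the frame of hook_mouth between -0.016 and 0.004 m and linear speed of magnifier below 0.4 m/s); the robot touches nothing.
It fails at once if the hook is forced: more than 14 N between magnifier and hook stand (contact force between magnifier and hook_stand above 14 N).
It fails at once if the robot touches the hook with more than 5 N (contact force between any of the fingers, the arm and hook_stand above 5 N).
It fails at once if a neighbour in the rack is moved more than 15 mm (distance of any of slide_case_mid, lens_case_mid from where it was at the start of the episode above 0.015 m).
It also fails if it takes over 54 s, if anything falls off the work surface, if the arm or the gripper's body presses on something with over 40 N, if the wrist force passes 120 N, or if a joint passes its speed limit or range.

ROBOT

A 6-joint arm with a two-finger parallel gripper is mounted at the origin on the work surface. World frame = base frame: x ahead of the robot, y to its left, z up, the work surface at z = 0. Lengths are in mm, angles in rad, forces in N, time in s.
With the tool pointing down it reaches from about 400 to 825 mm from the base axis. Payload 7 kg.
Tool frame: the origin (TCP) lies at the very end of the fingers, on their centre line; the grasp point (between the pads) lies 19 mm behind it; z points along the fingers, y is the direction in which the jaws open and shut (so a half turn about z gives the same grasp; the last joint's range is limited). The gripper opens to 88 mm and grips with 3 to 60 N. Pads are 19 mm wide; open, the fingers measure 130 mm over their backs; the gripper's body (78 mm by 193 mm) begins 47 mm behind the grasp point.
Start: joints at [1.598, 0.359, 0.012, 0, -1.224, -0.288], TCP at [174.061, 652.149, 226.561] pointing down, gripper open.
Joint ranges: [-3.07, 3.07], [-1.43, 2.12], [-1.02, 1.25], [-3.03, 1.67], [-3.05, -0], [-3.03, 3.03]. Speed limits (rad/s): [2.39, 2.39, 3.01, 3.14, 3.14, 3.14].

INTERFACE

Orientations are given as a unit quaternion [x, y, z, w].
In Python, from plant import bot gives the robot as it stands. Calls block until the motion is done:
- bot.move_ptp(position, orientation): joint-space move of the TCP to a pose.
- bot.line_to(position, velocity=150, ori=None): straight line of the TCP; ori=None keeps the orientation; velocity is the mean speed in mm/s.
- bot.move_joints(angles): joint-space move.
- bot.move_gripper(opening, force=None): finger opening in mm; force is the grip in N (None keeps the last); returns when the fingers have stopped.
- bot.pause(seconds).
- bot.solve_ik(position, orientation): joint angles nearest the present ones, or None.
- bot.read_state(): the state.
- bot.camera(name): name is "side" or "top"; returns the picture (480x640x3 uint8, red, green, blue); there is no depth.
- bot.get_calibration(name): a dict with "fx", "fy", "cx", "cy" (pixels), "view" (4x4, takes a point from world to camera coordinates). Camera axes: x right, y up, looking along -z (the intrinsics and any distortion apply to the point x, -y, -z); pixel columns grow to the right and rows downward; lengths in mm; the calibration is good to about 2 mm. A picture is of the moment at which its call begins. get_calibration takes no time and is no camera call.
A pose or a line that the arm cannot do raises bot.Unreachable and nothing moves.
- bot.close_job(): hands the job in, once; it reports no verdict.
The state is a dict: "t": time; "joint_pos": joint angles; "qvel": joint speeds; "tau": joint torques, N m; "tcp_pos": TCP position; "eef_rot": TCP orientation; "contact_force": force on the tool from outside, world axes, zero at the start; "moment": the same for the moment, N m; "width": finger opening in mm.
Only numpy, scipy, OpenCV 4.12 (cv2) and the standard library are available. Lean on these libraries where they do the work, as an engineer would, in place of code of your own. Each camera call takes 0.05 s, during which the arm holds its last target.

## Working session

There is one attempt and no reset: what is moved stays moved. The work goes in short steps, each a Python script; the robot and the scene stay as the last script left them, time stands still between calls to the robot, and variables do not carry over. Pictures are saved under pics/ and viewed, and the job is handed in when it is done.

```bash
mkdir -p pics; ls; python3 - <<'E'
from plant import bot
import cv2
for n in("side","top"):
    cv2.imwrite(f"pics/{n}0.png",bot.camera(n)[:,:,::-1]); print(n,bot.get_calibration(n))
print(bot.read_state())
E
```

```text
pics
side {'fx': 464.58840568868874, 'fy': 464.58840568868874, 'cx': 316.2068727170836, 'cy': 243.46080112604452, 'view': array([[-6.68681705e-01, -7.43453096e-01, -1.19277703e-02,
         3.71849589e+02],
       [ 4.24003385e-01, -3.94439764e-01,  8.15253582e-01,
        -3.37586073e+02],
       [-6.10807586e-01,  5.40087740e-01,  5.78981283e-01,
        -5.17664772e+02],
       [ 0.00000000e+00,  0.00000000e+00,  0.00000000e+00,
         1.00000000e+00]])}
top {'fx': 466.572048833754, 'fy': 466.572048833754, 'cx': 318.5899699765495, 'cy': 235.07932251127443, 'view': array([[-2.54193172e-02, -9.98969545e-01,  3.75992968e-02,
        -3.01266387e+01],
       [ 9.91082063e-01, -2.02615486e-02,  1.31703508e-01,
        -5.82832080e+02],
       [-1.30805973e-01,  4.06118019e-02,  9.90575832e-01,
        -8.62389064e+02],
       [ 0.00000000e+00,  0.00000000e+00,  0.00000000e+00,
         1.00000000e+00]])}
{'t': 0.1, 'joint_pos': array([ 1.59807502e+00,  3.59316208e-01,  1.11446275e-02, -3.02005387e-04,
       -1.22409824e+00, -2.88105624e-01]), 'qvel': array([-4.02088948e-04, -1.58042898e-03,  3.25758844e-03,  2.12095352e-03,
       -7.81475925e-04,  5.50373226e-05]), 'tau': array([-1.94480628e-03, -5.84162951e+01,  2.93751848e+01,  7.01563373e+00,
        1.02070443e-02, -4.39652956e-05]), 'tcp_pos': array([173.98100694, 651.73731247, 225.71439489]), 'eef_rot': array([ 9.91501243e-01, -1.30095051e-01, -2.45206246e-05,  7.49899501e-04]), 'contact_force': array([-0.70186163, -0.11955184,  0.58346657]), 'moment': array([-0.00054314,  0.00736587, -0.00712277]), 'width': 87.85756835883194}
```

View pics/side0.png

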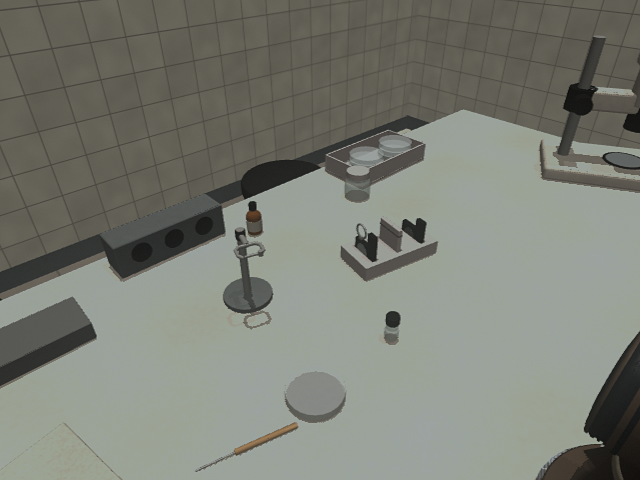

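View pics/top0.png

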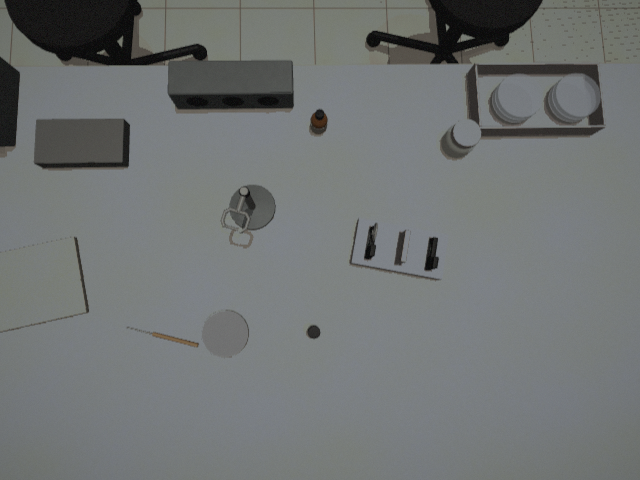

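```bash
python3 - <<'E'
import cv2,numpy as np
t=cv2.imread("pics/top0.png");s=cv2.imread("pics/side0.png")
def c(im,u,v,w,h,k): return cv2.resize(im[v:v+h,u:u+w],None,fx=k,fy=k,interpolation=cv2.INTER_CUBIC)
cv2.imwrite("pics/th.png",c(t,210,175,80,75,8));cv2.imwrite("pics/tr.png",c(t,345,210,100,75,8))
cv2.imwrite("pics/sh.png",c(s,210,215,80,100,6));cv2.imwrite("pics/sr.png",c(s,335,210,110,75,7))
E
```

```text
(no output)
```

View pics/th.png

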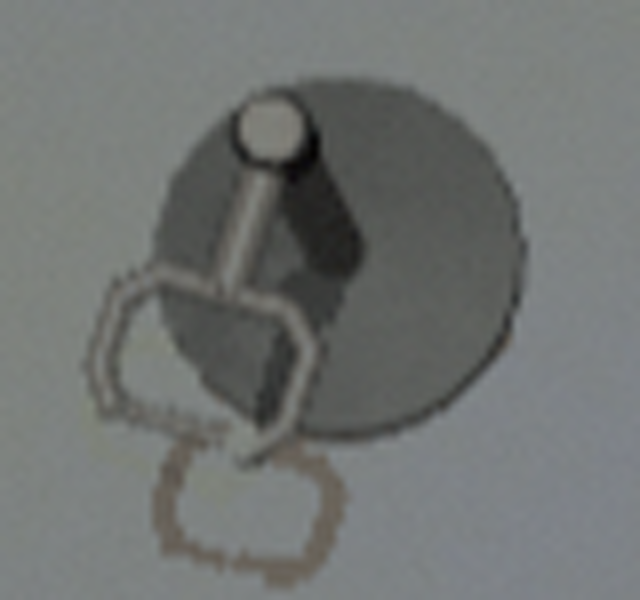

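View pics/tr.png

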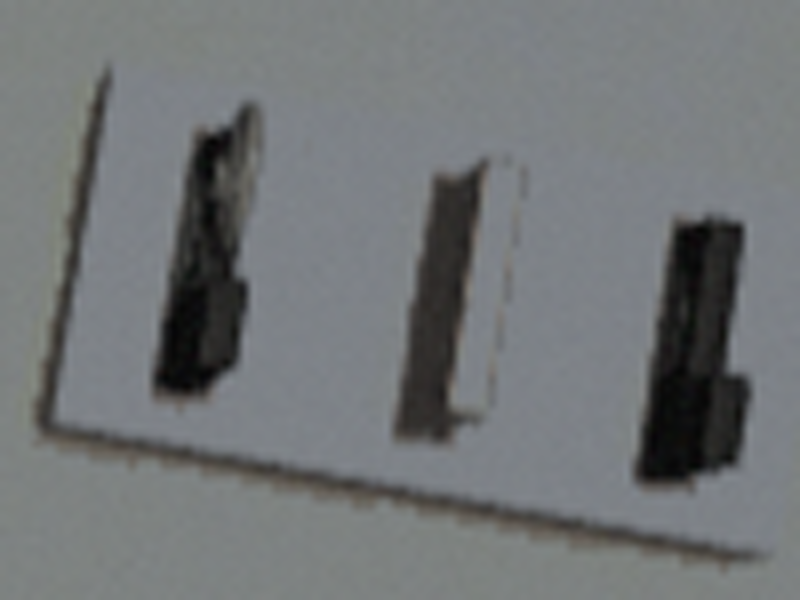

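View pics/sh.png

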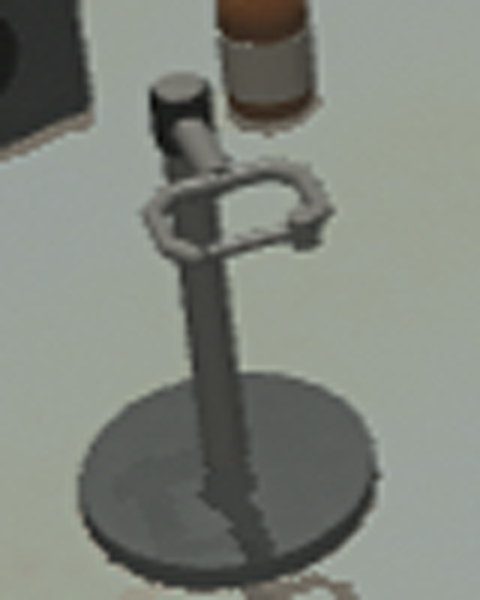

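View pics/sr.png

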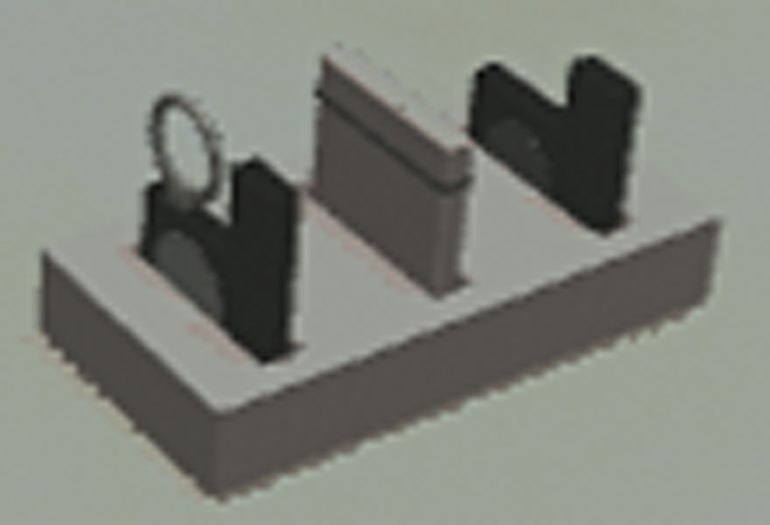

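```bash
cat > h.py <<'E'
import numpy as np,cv2
from plant import bot
from scipy.optimize import least_squares
from scipy.spatial.transform import Rotation as R
CAL={n:bot.get_calibration(n) for n in("side","top")}
def proj(n,P):
    c=CAL[n];P=np.atleast_2d(P);q=P@c["view"][:3,:3].T+c["view"][:3,3]
    return np.c_[c["fx"]*q[:,0]/-q[:,2]+c["cx"], c["fy"]*-q[:,1]/-q[:,2]+c["cy"]]
def tf(x,y,yaw,P):
    P=np.atleast_2d(np.asarray(P,float)); c,s=np.cos(yaw),np.sin(yaw)
    return np.c_[x+c*P[:,0]-s*P[:,1],y+s*P[:,0]+c*P[:,1],P[:,2]]
def crop(im,u,v,w,h,k): return cv2.resize(im[v:v+h,u:u+w],None,fx=k,fy=k,interpolation=cv2.INTER_CUBIC)
E
cat > fit.py <<'E'
from h import *
# px: crop origin+ p/k (pixel centre convention)
def px(o,k,p): p=np.asarray(p,float); return np.array(o)+(p+.5)/k-.5
T=lambda p:px((210,175),8,p); S=lambda p:px((210,215),6,p)
TR=lambda p:px((345,210),8,p); SR=lambda p:px((335,210),7,p)
def hookpts(s): 
    return [("top",(0,0,150),T((270,128))),("side",(0,0,150),S((181,88))),
     ("top",(0,0,14),T((340,258))),("side",(0,0,14),S((229,472))),
     ("top",(-62+s,-21,140),T((252,445))),("side",(-62+s,-21,140),S((305,230))),
     ("top",(-62+s+30,0,140),T((228,288))),("side",(-62+s+30,0,140),S((228,172))),
     ("top",(-62+s,21,140),T((108,405))),("side",(-62+s,21,140),S((195,256)))]
def rackpts():
    return [("top",(-45,-90,30),TR((770,552))),("top",(-45,90,30),TR((42,420))),("top",(45,90,30),TR((110,65))),
     ("side",(-45,-90,30),SR((718,222))),("side",(-45,90,30),SR((222,408))),("side",(45,90,30),SR((42,252))),
     ("side",(-45,90,0),SR((222,498))),("side",(-45,-90,0),SR((712,302)))]
def res(p,full=False):
    off={"top":p[7:9],"side":p[9:11]};r=[]
    for pts,(x,y,a) in((hookpts(p[3]),p[0:3]),(rackpts(),p[4:7])):
        for n,P,uv in pts: r.append(proj(n,tf(x,y,a,P))[0]+off[n]-uv)
    r=np.array(r)
    if full:return r
    return np.r_[r.ravel(),p[7:]/1.0,p[3]/5]
if __name__=="__main__":
    p0=np.array([650,80,-.2,0,600,-150,-.15,0,0,0,0.])
    f=least_squares(res,p0,loss="soft_l1"); p=f.x
    print(np.round(p,3));print(np.round(res(p,True),1).tolist())
    np.save("p.npy",p)
    mouth=tf(*p[:3],(-62,0,140))[0];print("mouth",mouth)
    t=cv2.imread("pics/top0.png");s=cv2.imread("pics/side0.png")
    def draw(n,im,o,w,h,k,name,segs):
        c=crop(im,o[0],o[1],w,h,k);off=p[7:9] if n=="top" else p[9:11]
        for seg in segs:
            q=(proj(n,seg)+off-np.array(o)+.5)*k-.5
            cv2.polylines(c,[np.round(q).astype(int)],False,(0,0,255),1)
        cv2.imwrite(name,c)
    g=-62+p[3]; a=np.linspace(0,6.3,50)
    hs=[[(g,-21,140),(g,6,140)],[(g,-21,140),(g+22,-21,140),(g+30,-13,140),(g+30,13,140),(g+22,21,140),(g,21,140)],[(g+30,0,140),(0,0,140)],[(0,0,0),(0,0,150)],
      np.c_[46*np.cos(a),46*np.sin(a),14+0*a],np.c_[7*np.cos(a),7*np.sin(a),150+0*a]]
    hs=[tf(*p[:3],q) for q in hs]
    m=(0,60)
    rs=[[(-45,-90,30),(-45,90,30),(45,90,30),(45,-90,30),(-45,-90,30)]]
    for yy in(-60,0,60): rs.append([(-45,yy,30),(45,yy,30)])
    mz=8
    for d in(-5,5): rs.append([(-31,60+d,mz),(-31,60+d,mz+74),(-9,60+d,mz+74),(-9,60+d,mz+44),(31,60+d,mz+44),(31,60+d,mz),(-31,60+d,mz)])
    rs.append(np.c_[17+15*np.cos(a),60+0*a,mz+62+15*np.sin(a)])
    rs=[tf(*p[4:7],q) for q in rs]
    draw("top",t,(210,175),80,75,8,"pics/o_th.png",hs);draw("side",s,(210,215),80,100,6,"pics/o_sh.png",hs)
    draw("top",t,(345,210),100,75,8,"pics/o_tr.png",rs);draw("side",s,(335,210),110,75,7,"pics/o_sr.png",rs)
E
python3 fit.py; cd pics; python3 -c "
import cv2,numpy as np
f=lambda n:cv2.resize(cv2.imread(n),(400,300) if 'r.' in n else ((400,375) if 'th' in n else (400,500)))
" 
```

```text
[ 6.45853e+02  8.80060e+01 -2.83000e-01 -1.27900e+00  5.54960e+02
 -2.01098e+02 -2.04000e-01  7.90000e-02  1.35000e-01 -1.08000e-01
  2.21000e-01]
[[-0.3, 0.5], [0.3, 0.2], [-0.6, -0.4], [0.2, -2.4], [4.3, 0.4], [5.3, -2.0], [0.3, 0.1], [-0.4, 1.4], [-1.5, -1.0], [-1.5, 0.8], [0.3, 0.3], [0.4, 0.1], [-0.4, -0.4], [1.0, -0.7], [-0.1, 1.1], [-0.1, -0.3], [-0.8, 0.4], [-0.1, -0.3]]
mouth [586.31990758 105.32219719 140.        ]
```

View pics/o_th.png

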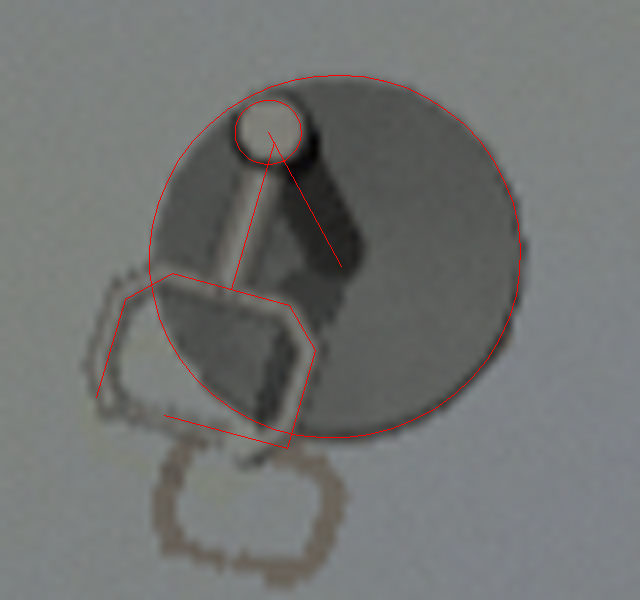

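View pics/o_sh.png

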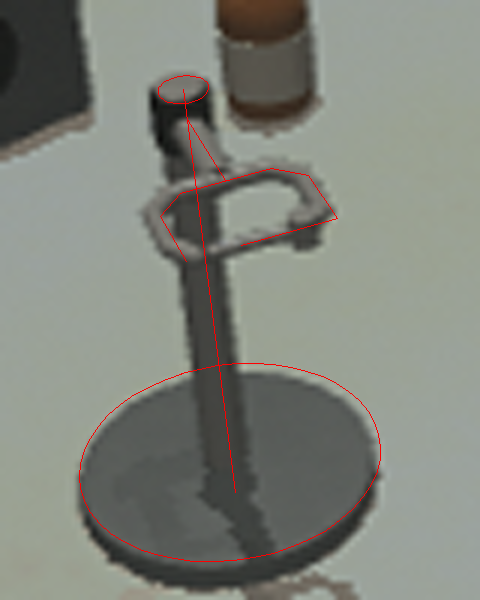

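View pics/o_tr.png

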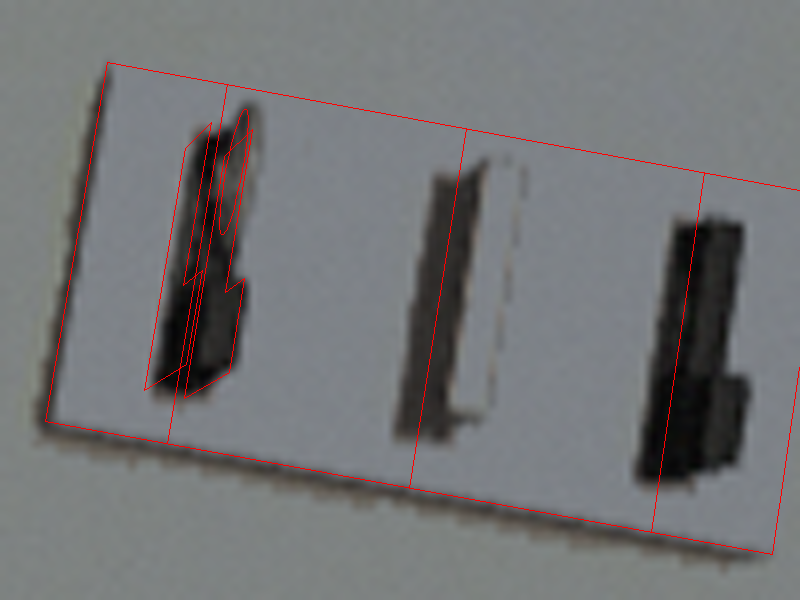

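View pics/o_sr.png

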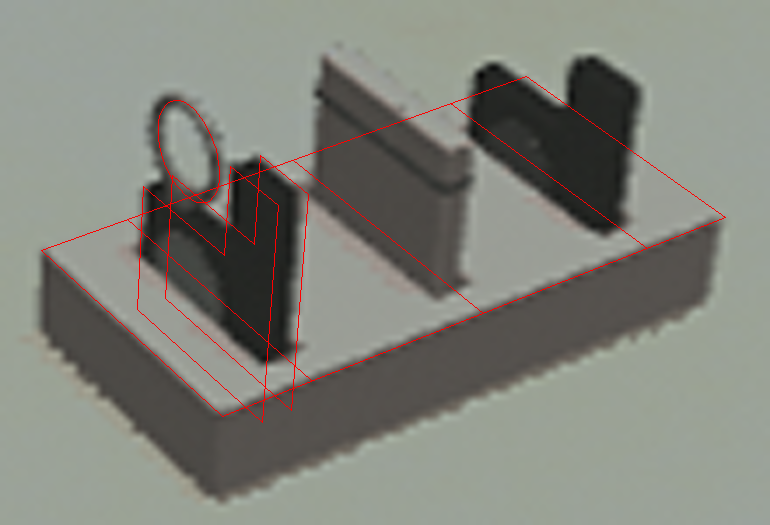

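```bash
cat > fit2.py <<'E'
from fit import *
import fit,sys
p=np.load("p.npy"); off={"top":p[7:9],"side":p[9:11]}
# q: post x,y,yaw, s, yp (post lateral in mouth frame)
F=[("top",T((252,448)),(0,-21)),("side",S((303,222)),(0,-21)),
   ("top",T((108,407)),(0,10)),("side",S((200,254)),(0,10)),]
# lateral/edge observations: point lies on line between 2 model points
L=[("top",T((265,170)),"sh"),("top",T((232,283)),"sh"),("side",S((190,125)),"sh"),("side",S((218,165)),"sh"),
   ("top",T((104,350)),((5,14),(20,14))),("top",T((308,365)),((5,-28),(20,-28))),
   ("top",T((185,423)),((0,-21),(0,6))),("top",T((220,436)),((0,-21),(0,6))),("side",S((240,245)),((0,-21),(0,6))),("side",S((270,238)),((0,-21),(0,6))),
   ("top",T((190,283)),((30,-16),(30,2))),("top",T((270,302)),((30,-16),(30,2))),("side",S((210,182)),((30,-16),(30,2))),("side",S((255,173)),((30,-16),(30,2)))]
def M(q,pt,z=140): # mouth frame (gate-based) -> world
    return tf(q[0],q[1],q[2],(-62+q[3]+pt[0],pt[1]-q[4],z))
def res2(q,full=False):
    r=[]
    for n,uv,pt in F: r+=list(proj(n,M(q,pt))[0]+off[n]-uv)
    for n,uv,l in L:
        if l=="sh": A=tf(*q[:3],(0,0,140));B=tf(*q[:3],(-30,0,140))
        else: A=M(q,l[0]);B=M(q,l[1])
        a,b=proj(n,A)[0]+off[n],proj(n,B)[0]+off[n]; d=(b-a)/np.linalg.norm(b-a); w=uv-a
        r.append(d[0]*w[1]-d[1]*w[0])
    for n,uv,z in(("top",T((270,130)),150),("side",S((181,88)),150),("top",T((337,258)),14)): r+=list(proj(n,tf(*q[:3],(0,0,z)))[0]+off[n]-uv)
    return np.array(r)
f=least_squares(res2,[646,88,-.28,0,-7],loss="soft_l1",f_scale=.7);q=f.x
print(np.round(q,3),np.round(res2(q),1).tolist())
J=f.jac;print("sd",np.sqrt(np.diag(np.linalg.inv(J.T@J)))*.7)
m=M(q,(0,0))[0];print("gate pt",m); np.save("q.npy",q)
for n,f0,o,w,h,k in(("top","pics/top0.png",(210,175),80,75,8),("side","pics/side0.png",(210,215),80,100,6)):
    c=crop(cv2.imread(f0),*o,w,h,k)
    for seg in([(0,-21),(0,6)],[(0,-21),(8,-28),(22,-28),(30,-20),(30,6),(22,14),(3,14),(0,10),(0,6)],[(30,-7),(62-q[3],q[4])]):
        uv=(np.vstack([proj(n,M(q,a)) for a in seg])+off[n]-np.array(o)+.5)*k-.5
        cv2.polylines(c,[np.round(uv).astype(int)],False,(0,0,255),1)
    cv2.imwrite(f"pics/q_{n}.png",c)
E
python3 fit2.py
```

```text
[ 6.46099e+02  8.78860e+01 -2.79000e-01 -2.13200e+00 -8.08200e+00] [-0.2, -0.9, 1.2, 0.8, 0.2, -0.4, -0.2, 0.8, 0.1, 0.1, 0.1, -0.2, -0.3, 0.2, 0.1, -0.4, 0.3, 0.0, -0.2, 0.0, 0.6, 0.1, -0.2, 0.1, 0.3, 0.1, -0.2, -0.5]
sd [0.89995529 0.60672234 0.02774176 1.04420432 1.56123879]
gate pt [586.67699945 113.32612138 140.        ]
```

```bash
cd pics; python3 -c "
import cv2,numpy as np
a=cv2.imread('q_top.png');b=cv2.imread('q_side.png');b=cv2.resize(b,(400,500))[:300];a=a[:500]
o=np.zeros((500,800,3),np.uint8);o[:480,:400]=cv2.resize(a[200:480,60:340],None,fx=1.43,fy=1.7)[:480,:400] if 0 else cv2.resize(a[80:500,40:390],(400,480));o[:480,400:]=cv2.resize(cv2.imread('q_side.png')[60:300,120:360],(400,480))[:, :400]
cv2.imwrite('q_both.png',o)"
```

```text
(no output)
```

View pics/q_both.png

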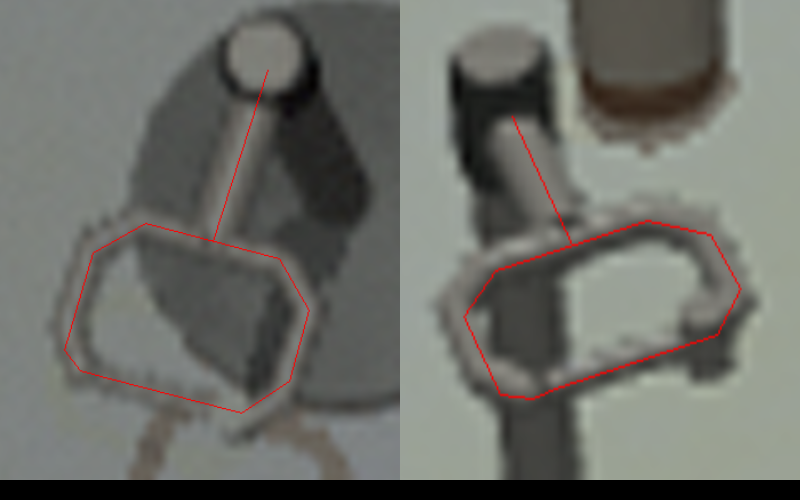

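```bash
cat >> h.py <<'E'
def ori(yaw): return (R.from_euler('z',yaw)*R.from_euler('x',np.pi)).as_quat()
E
python3 - <<'E'
from h import *
p=np.load("p.npy"); x,y,a=p[4:7]
tab=tf(x,y,a,(-19.5,59,68))[0]; print("tab",tab)
st=bot.read_state(); e=R.from_quat(st["eef_rot"]).as_matrix();print(e.round(2).tolist())
# choose half turn closest to present
cands=[a,a+np.pi]; yaw=min(cands,key=lambda c:(R.from_quat(ori(c)).inv()*R.from_quat(st["eef_rot"])).magnitude())
print(yaw, bot.solve_ik(tab+[0,0,71],ori(yaw)))
np.save("g.npy",np.r_[tab,a,yaw])
bot.move_gripper(36,40)
bot.move_ptp(tab+[0,0,71],ori(yaw))
s=bot.read_state();print(s["t"],s["tcp_pos"],s["width"],s["contact_force"])
for n in("side","top"): cv2.imwrite(f"pics/{n}1.png",crop(bot.camera(n)[:,:,::-1],330,190,130,110,6))
E
```

```text
tab [ 547.79642194 -139.37365545   68.        ]
[[0.97, -0.26, -0.0], [-0.26, -0.97, -0.0], [0.0, 0.0, -1.0]]
-0.20366642069073915 [ 9.70536907e-02  2.53264148e-01 -3.53020621e-01  4.44089210e-16
 -9.64511558e-01  1.27007622e+00]
4.1833 [ 548.10345628 -138.78574866  139.05647644] 36.282207501232385 [-0.39373377 -0.21873396 -0.06526956]
```

View pics/side1.png

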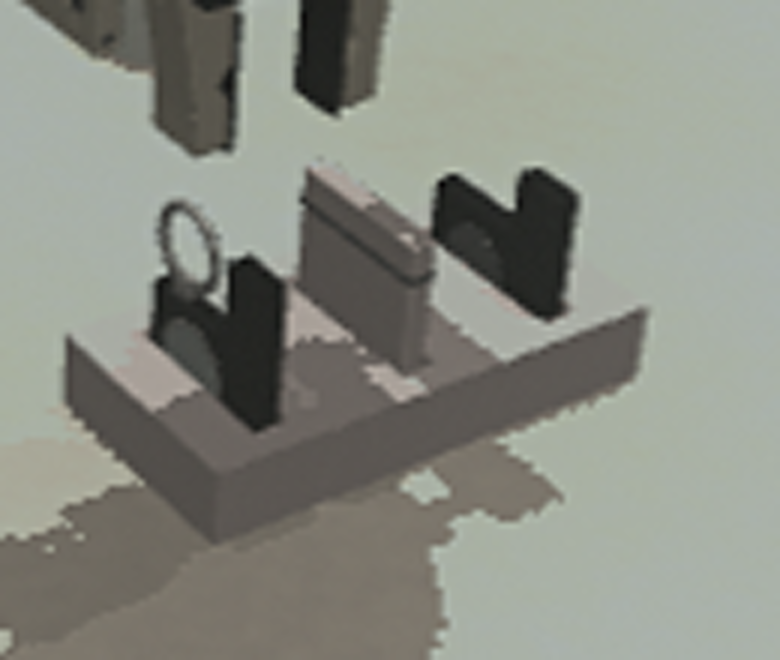

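View pics/top1.png

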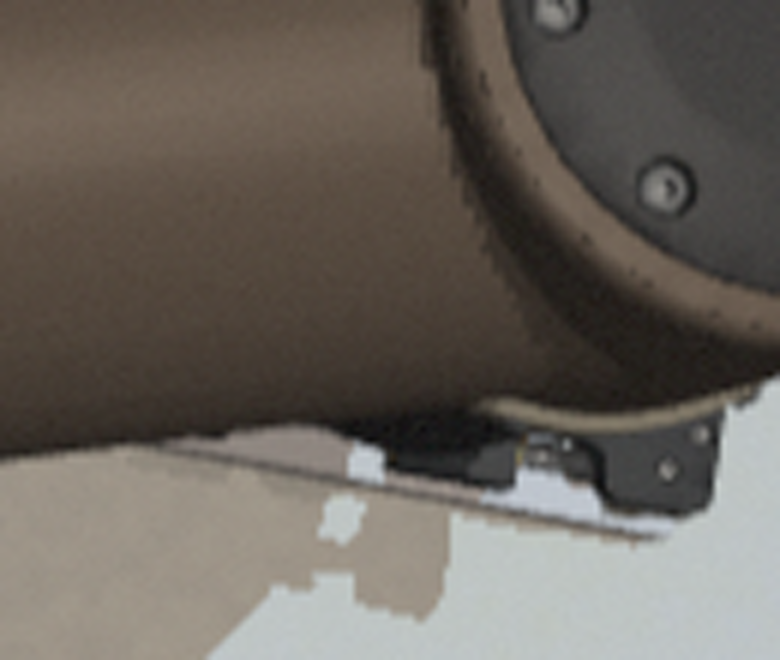

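```bash
python3 - <<'E'
from h import *
g=np.load("g.npy");o=np.load("p.npy")[9:11]
s=bot.read_state();a=g[3]
P=s["tcp_pos"]; f=lambda X:((proj("side",X)+o-[330,190]+.5)*6-.5).round().tolist()
Y=np.array([-np.sin(a),np.cos(a),0]);X=np.array([np.cos(a),np.sin(a),0])
print("pads inner corners",[f(P+sy*18.1*Y+sx*9.5*X) for sy in(1,-1) for sx in(-1,1)])
# tab top corners
T=g[:3]+[0,0,14]
print("tab top",[f(T+sy*5*Y+sx*11*X) for sy in(1,-1) for sx in(-1,1)])
E
```

```text
pads inner corners [[[241.0, 148.0]], [[204.0, 120.0]], [[338.0, 115.0]], [[300.0, 88.0]]]
tab top [[[270.0, 294.0]], [[228.0, 260.0]], [[295.0, 285.0]], [[254.0, 251.0]]]
```

```bash
python3 - <<'E'
from h import *
g=np.load("g.npy");a=g[3]
X=np.array([np.cos(a),np.sin(a),0]);tab=g[:3]+1.0*X
tgt=tab-[0,0,19]
def st(m):
    s=bot.read_state();print(m,round(s["t"],2),s["tcp_pos"].round(1),round(s["width"],2),s["contact_force"].round(2),s["moment"].round(3));return s
bot.line_to(tgt,120);st("down")
bot.move_gripper(4,40);s=st("grip")
cv2.imwrite("pics/side2.png",crop(bot.camera("side")[:,:,::-1],330,190,130,110,6))
bot.line_to(tgt+[0,0,100],120);st("lift")
cv2.imwrite("pics/side3.png",crop(bot.camera("side")[:,:,::-1],320,120,130,110,6))
E
```

```text
down 5.18 [ 549.3 -139.6   49.6] 35.43 [0.22 0.08 0.48] [-0.061  0.007  0.022]
grip 5.73 [ 548.9 -139.6   49.3] 9.73 [-0.83  0.83  3.43] [ 0.202  0.267 -0.049]
lift 6.77 [ 548.2 -139.5  148.1] 9.91 [-0.56 -0.14 -1.17] [-0.043  0.075 -0.016]
```

View pics/side2.png

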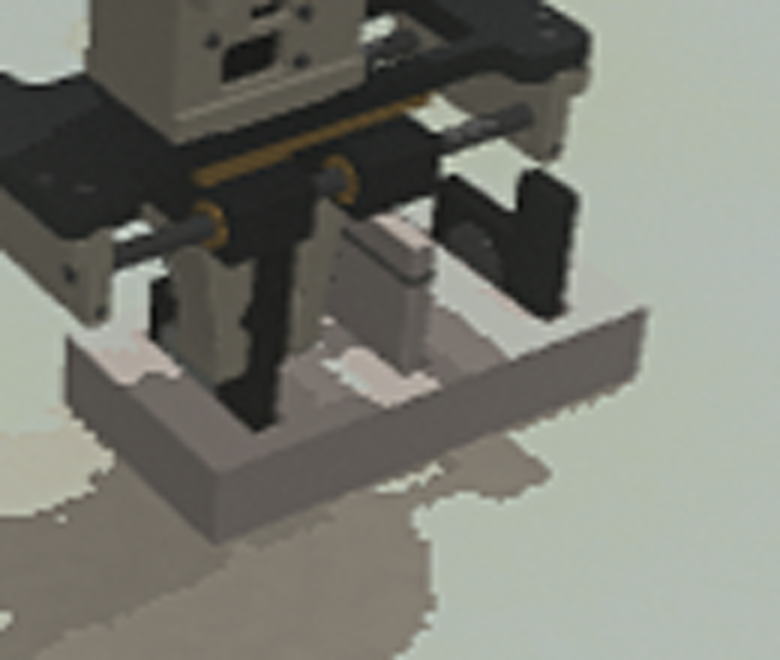

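View pics/side3.png

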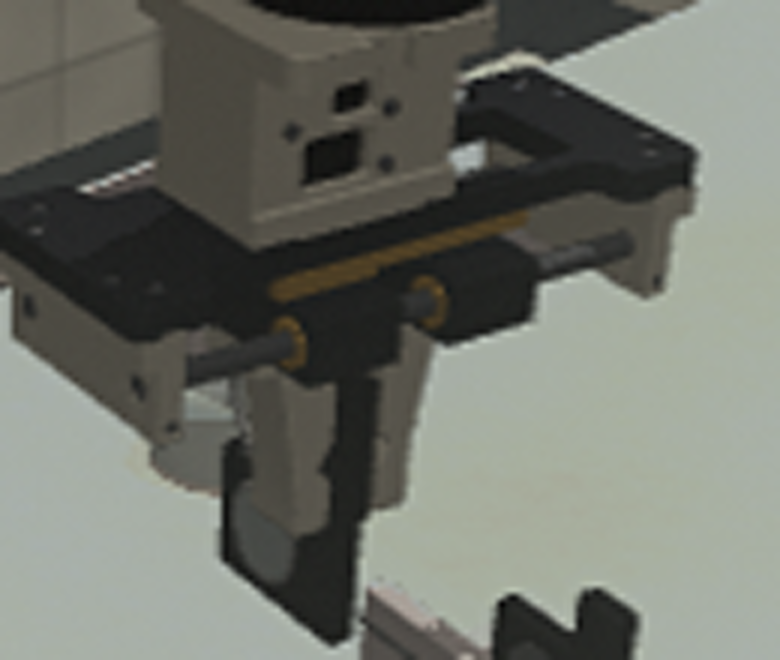

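```bash
python3 - <<'E'
from h import *
g=np.load("g.npy");o=np.load("p.npy")[9:11]
s=bot.read_state();a=g[3]
print(s["t"],s["tcp_pos"],s["contact_force"],R.from_quat(s["eef_rot"]).as_euler('zyx'))
Y=np.array([-np.sin(a),np.cos(a),0]);X=np.array([np.cos(a),np.sin(a),0])
f=lambda P:((proj("side",P)+o-[320,120]+.5)*6-.5).round().tolist()
B=s["tcp_pos"]+[0,0,19-60]
print([f(B+sy*5*Y+sx*X) for sy in(1,-1) for sx in(-11,51)])
c=bot.camera("side")[:,:,::-1]; cv2.imwrite("pics/side4.png",crop(c,320,120,130,110,6))
E
```

```text
6.8167 [ 548.12468732 -139.55383744  147.98526854] [ 0.62785963 -0.05990428 -1.35029935] [ 2.03838851e-01 -1.73927894e-03 -3.14151443e+00]
[[[334.0, 646.0]], [[220.0, 556.0]], [[360.0, 637.0]], [[245.0, 548.0]]]
```

View pics/side4.png

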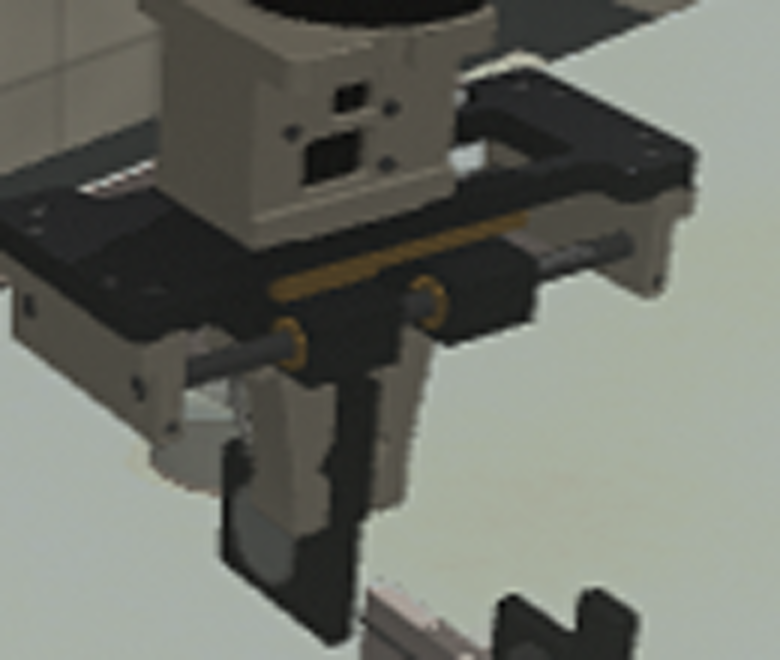

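```bash
cat >> h.py <<'E'
def st(m=""):
    s=bot.read_state();print(m,round(s["t"],2),s["tcp_pos"].round(1),round(s["width"],2),s["contact_force"].round(2),flush=True);return s
E
python3 - <<'E'
from h import *
q=np.load("q.npy");gp=np.array([586.68,113.33]);a=q[2]
X=np.array([np.cos(a),np.sin(a),0])
pre=np.r_[gp,119]-X*(37+19.2+22)
s=bot.read_state();bot.move_ptp(pre+[0,0,45],ori(a));st("above")
bot.line_to(pre,100);st("pre");bot.pause(.3);st("settled")
for n in("side","top"): cv2.imwrite(f"pics/{n}5.png",bot.camera(n)[:,:,::-1])
c=cv2.imread("pics/side5.png");cv2.imwrite("pics/side5c.png",crop(c,200,170,130,100,6))
c=cv2.imread("pics/top5.png");cv2.imwrite("pics/top5c.png",crop(c,190,170,130,100,6))
E
```

```text
above 7.94 [511.6 134.3 163.8] 9.5 [-0.27 -0.12 -0.11]
pre 8.54 [511.9 134.4 119.2] 9.94 [ 0.68 -0.35 -1.06]
settled 8.84 [511.8 135.1 119.5] 10.04 [ 0.08 -0.23 -0.95]
```

View pics/side5c.png

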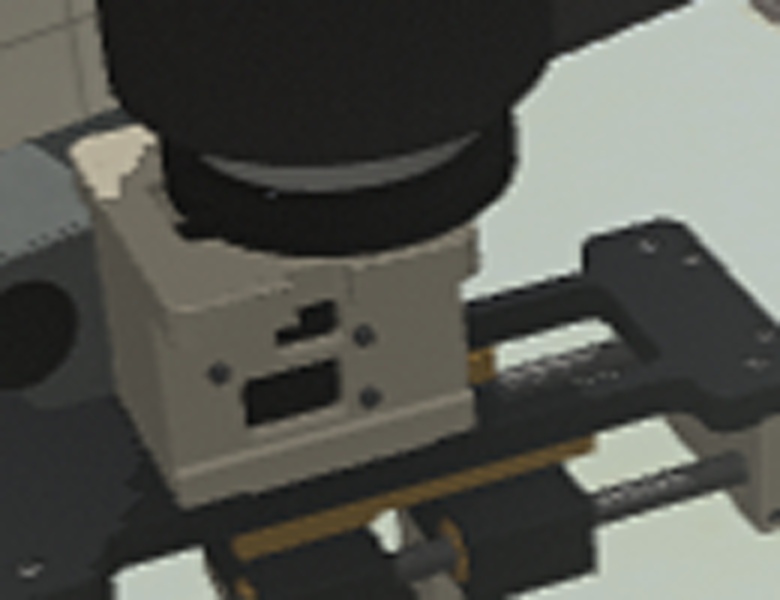

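View pics/top5c.png

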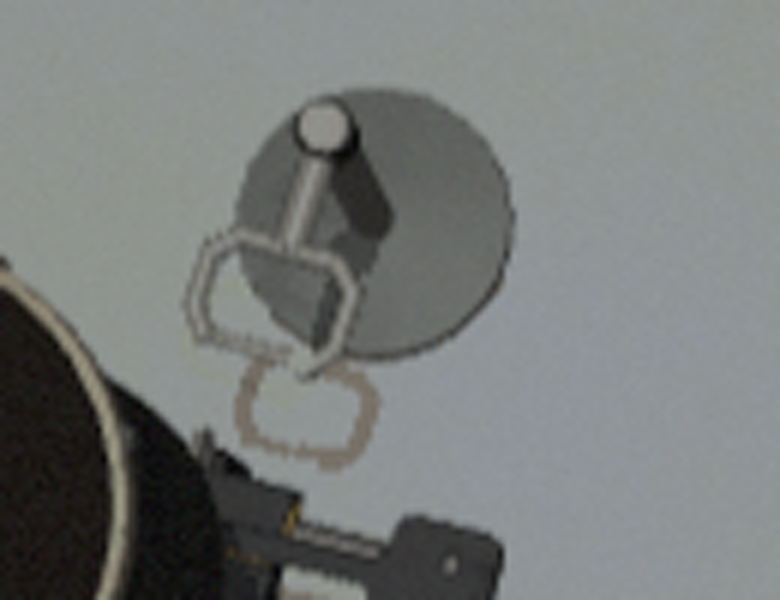

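```bash
python3 - <<'E'
from h import *
o=np.load("p.npy")[7:9]; a=np.load("q.npy")[2]
s=bot.read_state();P=s["tcp_pos"];X=np.array([np.cos(a),np.sin(a),0]);Y=np.array([-np.sin(a),np.cos(a),0])
print(R.from_quat(s["eef_rot"]).as_matrix().round(4).tolist(),X.round(4))
c=crop(cv2.imread("pics/top5.png"),180,200,80,60,10)
f=lambda Q:np.round((proj("top",Q)+o-[180,200]+.5)*10-.5).astype(int)
r=P+37*X+[0,0,21];t=np.linspace(0,6.3,60)[:,None]
for rad in(13,17): cv2.polylines(c,[f(r+rad*(np.cos(t)*X+np.sin(t)*np.array([0,0,1])))],False,(0,0,255),1)
g=np.array([586.68,113.33,140]);cv2.polylines(c,[f(np.array([g-21*Y,g+6*Y]))],False,(0,255,0),1)
cv2.polylines(c,[f(np.array([g-40*X,g+20*X]))],False,(0,255,0),1)
cv2.imwrite("pics/top5o.png",c)
E
```

```text
[[0.9613, -0.2754, 0.0006], [-0.2754, -0.9613, 0.0004], [0.0005, -0.0006, -1.0]] [ 0.9613 -0.2755  0.    ]
```

View pics/top5o.png

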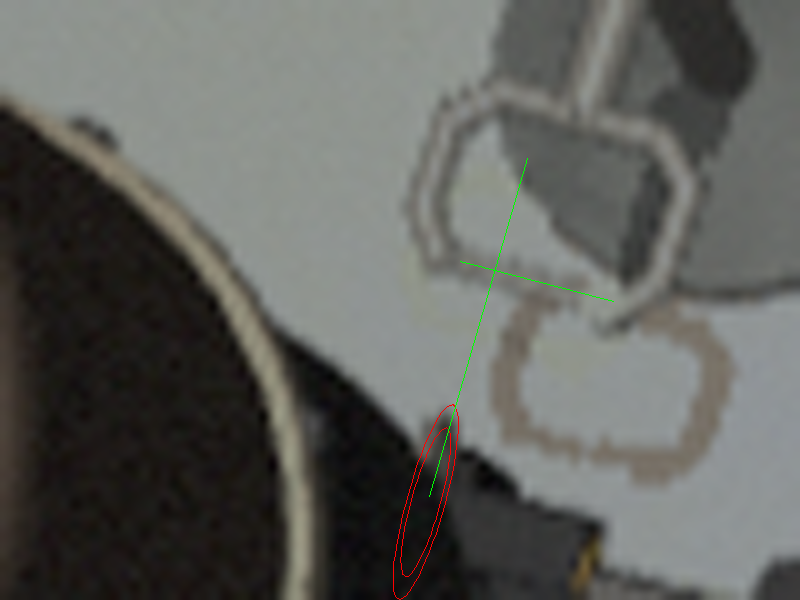

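```bash
python3 - <<'E'
import cv2,numpy as np
c=cv2.imread("pics/top5.png")[200:262,205:255].astype(float)
c=np.clip(c*1.8,0,255).astype(np.uint8)
cv2.imwrite("pics/z.png",cv2.resize(c,None,fx=9.6,fy=9.6,interpolation=cv2.INTER_NEAREST))
E
```

```text
(no output)
```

View pics/z.png

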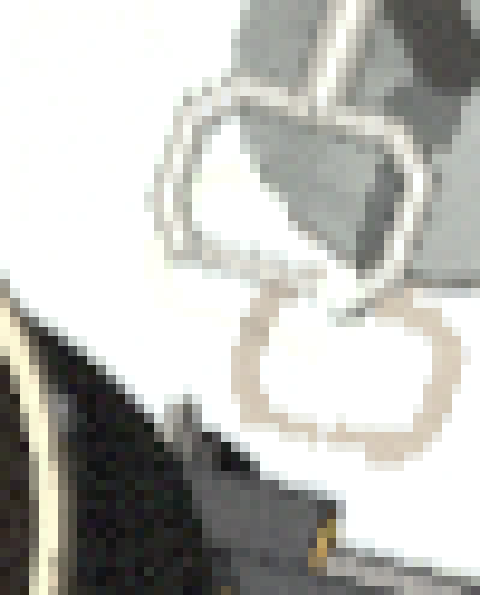

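```bash
python3 - <<'E'
from h import *
a=np.load("q.npy")[2]
X=np.array([np.cos(a),np.sin(a),0]);Y=np.array([-np.sin(a),np.cos(a),0])
pre=np.r_[586.68,113.33,119]-X*(37+19.2+22)-1.5*Y
bot.line_to(pre+12*X,60); bot.pause(.3)
F=[]
for _ in range(4): F.append(bot.read_state()["contact_force"]);bot.pause(.03)
F0=np.mean(F,0);np.save("F0.npy",F0);print("tare",F0.round(2),np.std(F,0).round(2))
d=12.;
while d<26:
    d+=1; bot.line_to(pre+d*X,20)
    s=bot.read_state();f=s["contact_force"]-F0
    x=(s["tcp_pos"]-pre)@X
    print(d,round(x,2),round((s["tcp_pos"]-pre)@Y,2),round(s["tcp_pos"][2],1),"fx %.2f fy %.2f fz %.2f t %.2f"%(f@X,f@Y,f[2],s["t"]),flush=True)
    if f@X<-2.5: break
np.save("d.npy",np.r_[pre,d])
E
```

```text
tare [-0.24 -0.   -0.77] [0.34 0.13 0.34]
13.0 13.05 0.05 119.0 fx 0.62 fy 0.34 fz -0.62 t 9.97
14.0 14.04 0.02 119.0 fx -0.30 fy 0.09 fz 0.03 t 10.22
15.0 15.06 -0.0 119.0 fx 0.56 fy 0.22 fz -0.10 t 10.47
16.0 16.07 0.01 119.0 fx 0.58 fy -0.38 fz 0.00 t 10.72
17.0 17.05 -0.01 119.0 fx 0.30 fy 0.33 fz 0.98 t 10.97
18.0 18.05 0.02 119.0 fx 0.61 fy 0.05 fz -0.05 t 11.22
19.0 19.06 -0.02 119.0 fx 0.20 fy 0.48 fz 0.60 t 11.47
20.0 20.05 0.01 119.0 fx 0.99 fy 0.05 fz -0.15 t 11.72
21.0 21.04 -0.02 119.0 fx 0.26 fy 0.53 fz 0.29 t 11.97
22.0 22.06 0.01 119.0 fx 0.35 fy 0.64 fz 0.11 t 12.22
23.0 23.06 0.02 119.0 fx 0.30 fy -1.26 fz 0.76 t 12.47
24.0 23.83 -0.09 118.9 fx -0.40 fy 0.63 fz 0.37 t 12.72
25.0 24.69 -0.1 118.9 fx -2.75 fy -0.52 fz 1.35 t 12.97
```

```bash
python3 - <<'E'
from h import *
a=np.load("q.npy")[2];F0=np.load("F0.npy")
X=np.array([np.cos(a),np.sin(a),0]);Y=np.array([-np.sin(a),np.cos(a),0])
v=np.load("d.npy");pre=v[:3];d=v[3];mx=0
while d<49:
    d+=1 if d<38 else .7; bot.line_to(pre+d*X,20)
    s=bot.read_state();f=s["contact_force"]-F0
    x=(s["tcp_pos"]-pre)@X
    print(round(d,1),round(x,2),round((s["tcp_pos"]-pre)@Y,2),round(s["tcp_pos"][2],1),"fx %.2f fy %.2f fz %.2f t %.2f"%(f@X,f@Y,f[2],s["t"]),flush=True)
    if f@X<-8: print("HIGH");break
    mx=min(mx,f@X)
    if d>36 and f@X>-1.0 and mx<-3.5: print("slip");break
np.save("d.npy",np.r_[pre,d])
E
```

```text
26.0 25.86 -0.05 118.9 fx -2.36 fy -0.51 fz 0.32 t 13.22
27.0 26.96 -0.1 118.9 fx -3.02 fy -0.16 fz -0.24 t 13.47
28.0 27.96 -0.11 118.9 fx -3.38 fy 0.26 fz 0.26 t 13.72
29.0 28.94 -0.18 118.9 fx -3.82 fy -1.11 fz -0.25 t 13.97
30.0 29.93 -0.03 118.8 fx -3.20 fy -0.26 fz -1.29 t 14.22
31.0 31.08 0.14 119.0 fx -3.81 fy 0.47 fz -1.28 t 14.47
32.0 32.12 0.13 119.0 fx -2.79 fy 1.06 fz -1.34 t 14.72
33.0 33.16 0.18 119.1 fx -3.77 fy 0.49 fz -1.00 t 14.97
34.0 34.13 0.21 119.1 fx -3.29 fy 1.44 fz -0.63 t 15.22
35.0 35.02 0.01 119.0 fx -4.48 fy 0.93 fz -1.38 t 15.47
36.0 35.99 0.03 119.0 fx -3.20 fy 1.88 fz -0.97 t 15.72
37.0 37.12 0.2 119.0 fx -4.36 fy 1.38 fz -0.18 t 15.97
38.0 38.12 0.17 119.1 fx -3.83 fy 1.48 fz -0.19 t 16.23
38.7 38.83 0.2 119.1 fx -4.37 fy 2.59 fz -1.11 t 16.48
39.4 39.4 -0.01 119.0 fx -3.41 fy 1.49 fz -1.53 t 16.73
40.1 40.13 0.03 119.0 fx -4.03 fy 1.83 fz -1.13 t 16.98
40.8 40.87 0.07 119.0 fx -4.01 fy 1.37 fz -1.05 t 17.23
41.5 41.61 0.11 119.0 fx -3.86 fy 2.40 fz -0.46 t 17.48
42.2 42.32 0.12 119.0 fx -3.58 fy 2.64 fz -0.88 t 17.73
42.9 43.12 0.21 119.1 fx -2.89 fy 3.05 fz -1.03 t 17.98
43.6 43.89 0.26 119.1 fx -2.35 fy 3.18 fz -0.20 t 18.23
44.3 44.59 0.28 119.1 fx -1.57 fy 3.57 fz 0.11 t 18.48
45.0 45.39 0.39 119.1 fx -1.71 fy 4.72 fz -0.76 t 18.73
45.7 46.23 0.54 119.2 fx -0.46 fy 5.89 fz -1.44 t 18.98
slip
```

```bash
python3 - <<'E'
from h import *
a=np.load("q.npy")[2];F0=np.load("F0.npy")
X=np.array([np.cos(a),np.sin(a),0]);Y=np.array([-np.sin(a),np.cos(a),0])
v=np.load("d.npy");pre=v[:3];d=v[3];e=0
for i in range(5):
    e+=.6; d+=.2 if i>1 else 0; bot.line_to(pre+d*X+e*Y,20)
    s=bot.read_state();f=s["contact_force"]-F0
    print(round(d,1),round(e,1),round((s["tcp_pos"]-pre)@X,2),round((s["tcp_pos"]-pre)@Y,2),round(s["tcp_pos"][2],1),"fx %.2f fy %.2f fz %.2f t %.2f"%(f@X,f@Y,f[2],s["t"]),flush=True)
    if np.linalg.norm(f)>8 or f@Y<1: break
np.save("d.npy",np.r_[pre,d,e])
cv2.imwrite("pics/top6.png",crop(bot.camera("top")[:,:,::-1],180,190,80,70,9))
E
```

```text
45.7 0.6 45.69 -0.21 119.0 fx -0.32 fy 0.45 fz -0.53 t 19.23
```

View pics/top6.png

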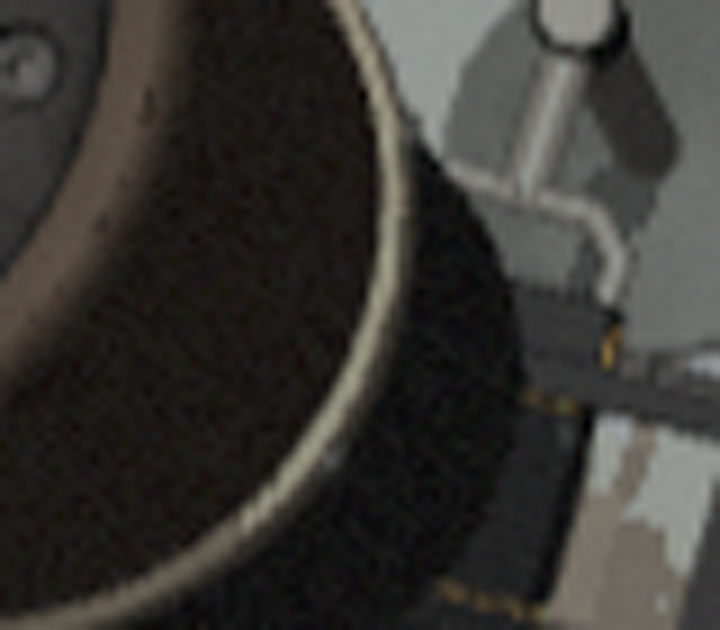

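```bash
python3 - <<'E'
from h import *
a=np.load("q.npy")[2];F0=np.load("F0.npy")
X=np.array([np.cos(a),np.sin(a),0]);Y=np.array([-np.sin(a),np.cos(a),0])
v=np.load("d.npy");pre,d,e=v[:3],v[3],v[4]
bot.pause(.2)
def rd():
    F=[]
    for _ in range(2): s=bot.read_state();F.append(s["contact_force"]-F0);bot.pause(.03)
    f=np.mean(F,0)
    print(round(d,1),round((s["tcp_pos"]-pre)@X,2),round((s["tcp_pos"]-pre)@Y,2),round(s["tcp_pos"][2],1),"fx %.2f fy %.2f fz %.2f t %.2f"%(f@X,f@Y,f[2],s["t"]),flush=True);return f
f=rd()
while d>24:
    d-=1.2 if d>36 else (.8 if f@X<1.5 else .3)
    bot.line_to(pre+d*X+e*Y,20); f=rd()
    if f@X>6 or np.linalg.norm(f)>8: break
for _ in range(4): bot.pause(.15);f=rd()
np.save("d.npy",np.r_[pre,d,e])
E
```

```text
45.7 45.7 0.25 119.0 fx 0.06 fy 0.32 fz 0.13 t 19.51
44.5 44.45 0.61 119.0 fx 0.37 fy 0.61 fz 0.41 t 19.82
43.3 43.26 0.65 119.0 fx 0.03 fy 0.84 fz 0.63 t 20.14
42.1 42.07 0.6 119.0 fx -0.07 fy 0.21 fz -0.29 t 20.46
40.9 40.89 0.61 119.0 fx -0.07 fy -0.80 fz -0.17 t 20.77
39.7 39.66 0.61 119.0 fx 0.15 fy 0.18 fz -0.16 t 21.09
38.5 38.46 0.6 119.0 fx 0.13 fy -0.07 fz 0.09 t 21.41
37.3 37.27 0.62 119.0 fx 0.46 fy -0.38 fz -0.23 t 21.73
36.1 36.06 0.62 119.0 fx 0.63 fy 0.30 fz -0.05 t 22.04
34.9 34.88 0.61 119.0 fx 0.28 fy 0.40 fz 0.09 t 22.36
34.1 34.07 0.63 119.0 fx 0.12 fy 0.59 fz 0.35 t 22.68
33.3 33.3 0.63 119.0 fx -0.13 fy -0.10 fz 0.84 t 22.99
32.5 32.48 0.62 119.0 fx -0.11 fy -0.37 fz 0.51 t 23.31
31.7 31.85 0.68 119.1 fx 1.42 fy -0.09 fz -0.38 t 23.62
30.9 31.5 0.79 119.3 fx 4.44 fy -0.85 fz -0.33 t 23.94
30.6 31.38 0.83 119.3 fx 6.47 fy -0.99 fz -0.10 t 24.26
30.6 31.36 0.83 119.3 fx 6.62 fy -0.71 fz -1.01 t 24.48
30.6 31.38 0.82 119.3 fx 6.38 fy -1.30 fz -1.05 t 24.69
30.6 31.4 0.83 119.3 fx 5.87 fy -0.72 fz -1.54 t 24.91
30.6 31.37 0.84 119.3 fx 6.90 fy -1.25 fz -0.36 t 25.12
```

```bash
python3 - <<'E'
from h import *
a=np.load("q.npy")[2];F0=np.load("F0.npy")
X=np.array([np.cos(a),np.sin(a),0]);Y=np.array([-np.sin(a),np.cos(a),0])
v=np.load("d.npy");pre,d,e=v[:3],v[3],v[4]
d=42.0; bot.line_to(pre+d*X+e*Y,30)
h=0
while h<11.5:
    h+=2 if h<8 else .5
    bot.line_to(pre+d*X+e*Y-[0,0,h],20)
    F=[]
    for _ in range(2): s=bot.read_state();F.append(s["contact_force"]-F0);bot.pause(.03)
    f=np.mean(F,0);print(h,round(s["tcp_pos"][2],1),"fx %.2f fy %.2f fz %.2f t %.2f"%(f@X,f@Y,f[2],s["t"]),flush=True)
    if f[2]>1.2: break
np.save("d.npy",np.r_[pre,d,e,h])
E
```

```text
2 116.9 fx 0.65 fy -0.15 fz 0.90 t 25.98
4 114.9 fx 0.43 fy -0.24 fz 0.02 t 26.29
6 112.9 fx 0.30 fy 0.33 fz -0.36 t 26.61
8 110.9 fx 0.46 fy -0.15 fz 0.30 t 26.93
8.5 110.5 fx 0.58 fy -0.06 fz 0.22 t 27.24
9.0 110.0 fx -0.15 fy -0.29 fz 0.02 t 27.56
9.5 109.5 fx 0.81 fy 0.66 fz -0.36 t 27.88
10.0 109.0 fx 0.30 fy 0.03 fz 0.13 t 28.19
10.5 108.6 fx -0.36 fy -0.41 fz 0.67 t 28.51
11.0 108.2 fx -0.62 fy -0.57 fz 3.47 t 28.82
```

```bash
python3 - <<'E'
from h import *
a=np.load("q.npy")[2]
X=np.array([np.cos(a),np.sin(a),0]);Y=np.array([-np.sin(a),np.cos(a),0])
v=np.load("d.npy");pre,d,e=v[:3],v[3],v[4]
P=pre+d*X+e*Y-[0,0,10.6]
bot.line_to(P,20);st("rest")
bot.move_gripper(36);st("open");bot.pause(.8)
bot.line_to(P-70*X,60);st("back")
bot.line_to(P-70*X+[0,0,150],150)
bot.move_ptp(P-70*X+np.array([-20,-280,180]),ori(a));bot.pause(1.5);st("away")
for n,o in(("side",(200,190,100,130)),("top",(200,165,100,90))):
    c=bot.camera(n)[:,:,::-1];cv2.imwrite(f"pics/{n}7.png",c);cv2.imwrite(f"pics/{n}7c.png",crop(c,*o,5))
E
```

```text
rest 29.11 [551.7 122.5 108.4] 9.85 [ 0.45 -0.57  2.02]
open 29.79 [551.6 122.4 108.4] 35.8 [ 0.82 -0.46  0.43]
back 31.91 [484.6 141.7 108.4] 36.18 [0.23 0.24 0.83]
away 35.65 [ 464.3 -138.3  288.4] 36.13 [-0.42  0.47  0.22]
```

```bash
cd pics; python3 -c "
import cv2,numpy as np
a=cv2.imread('side7c.png')[:600];b=cv2.imread('top7c.png');o=np.zeros((600,800,3),np.uint8)
a=a[:600,50:450];b=b[:,50:450];o[:a.shape[0],:400]=a;o[:b.shape[0],400:]=b;cv2.imwrite('b7.png',o)"
```

```text
(no output)
```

View pics/b7.png

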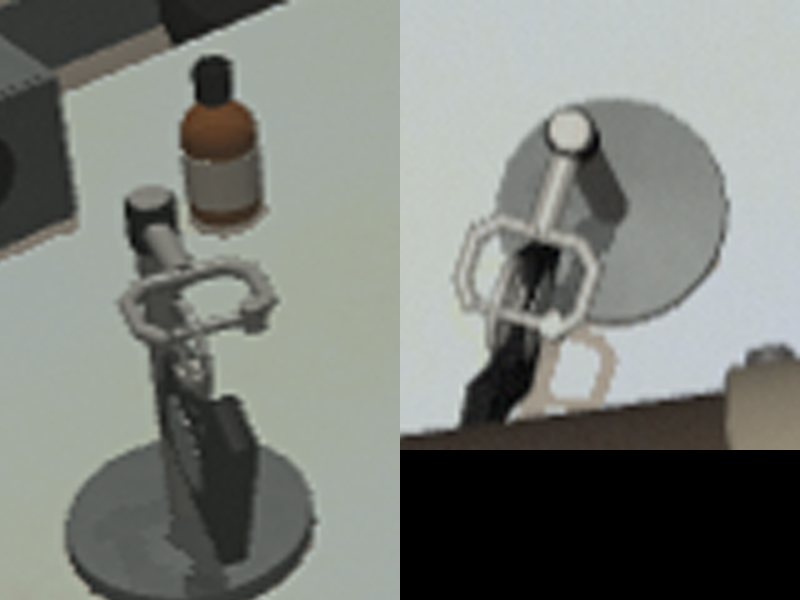

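View pics/side7.png

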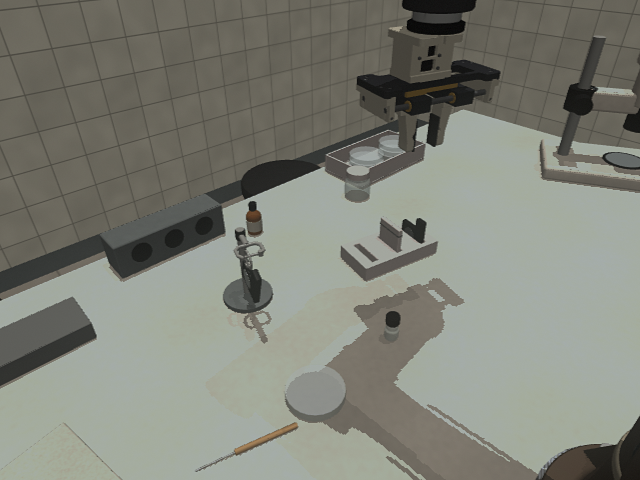

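```bash
python3 - <<'E'
from h import *
a=bot.camera("side");bot.pause(.2);b=bot.camera("side")
d=np.abs(a.astype(int)-b)[235:320,215:285].max(2);print("changed px",(d>40).sum(),d.max(),bot.read_state()["t"])
if (d>40).sum()>15: bot.pause(3)
bot.close_job();print("closed")
E
```

```text
changed px 0 26 36.05
the job is handed in; nothing more can be done
closed
```

I clipped the magnifier on the snap hook, tugged it, released it and handed the job in at about 36 s. No verdict is reported, so what follows rests on my own readings.

- **Gripping:** I gripped the thumb tab and lifted the magnifier out of the rack. The case's corners in the side picture were within about 2 px (in the 6× enlargement) of where I expected them.
- **Pushing in:** The ring met the gate about 1.4 mm beyond where the images put it. Pushing in read about 4.5 N at most.
- **Snapping shut:** At about 22 mm of travel from first contact the gate's free end pressed the ring sideways with 5.9 N, so I shifted 0.6 mm towards the nose. The force then dropped to near zero, which I took as the snap.
- **Tug:** Pulling back met the shut gate within 0.1 mm or so of the expected place. I held about 6.5 N (readings 5.9–6.9 N) for some 0.9 s.
- **Release:** I lowered the ring until it rested on the gate, with a brief 3.5 N reading, then opened the fingers and backed away.
- **Last checks:** Both pictures show the magnifier hanging by its ring with the gate shut. The two other cases are still in the rack, judged by eye only. Two side frames about 0.25 s apart showed no movement.

No check failed. While the arm was at the hook it hid the ring from both cameras, so the snap was judged by force and only confirmed by picture afterwards.

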